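# Set up the oilstone and hold the chisel at the honing angle

## Task

Get ready to hone the chisel: lay the loose oilstone flat in the recess of its wooden holder, red-brown face up as it already lies, and let go of it. Then draw the wood-handled chisel out of the leaning tool rack and finish holding it above the stone at the honing angle: cutting edge a little (about 2 cm) over the stone's face, blade square and in line with the length of the stone, its slope about 30 degrees with the handle end up and the bevel underneath (the side that leans towards you in the rack goes underneath). Never let the chisel touch the stone or the holder, leave the screwdriver, plane, tape roll and pencil alone, and keep the chisel in the grip, held still, when you finish.

Things in the scene. Friction and masses are not known exactly. Their poses are not given: they have to be found in the camera images.
- oilstone: Loose combination oilstone, 203 (its x) x 51 (its y) x 25 mm, 0.5 kg or so, red-brown upper half, grey lower half. Origin: centre of its underside; x along its length, z up. Starts flat on the table, its length pointing away from the robot, up to 0.35 rad askew.
- stone_holder: Dark wooden stone holder fixed on the table, crosswise to the robot, 270 (x) x 84 (y) x 24 mm, open recess on top. Origin: centre of its underside; x along its length. The long rims (13.5 mm thick) have a 70 mm wide gap in the middle, down to the recess floor, for the fingers.
- holder_recess (a point): Centre of the recess floor, 12 mm above the table. Recess 212 x 57 mm, 12 mm deep: 4.5 mm of play at each end of the stone and 3 mm at each side; the rims' top inner edges are chamfered 4 mm. It then stands 13 mm proud of the rims, its face 37 mm above the table. A stone lying fully home has its origin here, its x along the holder's x (either way round).
- tool_rack: Light wooden tool rack fixed on the table, foot 120 (x) x 200 (y) mm, about 100 mm high. Origin: centre of its underside; its -x side towards the robot, up to 0.35 rad askew. Its block has four pockets in a row along y and leans 20 deg: up the pockets is (-0.342, 0, 0.940) in its frame.
- chisel_pocket (a point): Middle of the mouth of the pocket that holds the chisel: 22 (rack y) x 10 mm wide, 60 mm deep. The mouth stands 88 mm above the table. Rack y = -70 mm.
- chisel: Loose chisel, 253 mm long, about 0.19 kg, edge down in its pocket, handle up. Its y runs from edge to handle, x across the blade, z out of the face with the small bevel, which faces rack -x and down at the start. Round wooden handle up to 28 mm thick, y = 16 to 126 mm, axis at z = 14 mm; blade 18 x 6 mm, y = -127 to 4 mm. Balance point near y = 50 mm.
- chisel_edge (a point): Middle of the chisel's cutting edge, at (0, -126.5, 12) mm in the chisel's frame. At the start 60 mm deep in the pocket.
- chisel_handle (a point): Middle of the handle, on its axis, at (0, 71, 14) mm in the chisel's frame; a place to grip.
- fence_top (a point): Fixed point on the top of the saw's grey rip fence, an upright wall between the robot and the work: x = 0.40 to 0.445 m, 97 mm high, along y from 0.71 to -0.33 m. Nothing to handle; keep the arm and what it carries above it.
- screwdriver: Bystander: red-handled screwdriver, handle 32 mm thick, stands loose in the rack's last pocket, 140 mm from the chisel (rack y = +70 mm); handle top about 0.21 m above the table.
- smoothing_plane: Bystander: small metal smoothing plane, 240 x 58 x 92 mm, loose on the table beyond the work.
- masking_tape: Bystander: roll of masking tape, 104 mm wide, 25 mm high, loose on the table.
- carpenter_pencil: Bystander: red carpenter's pencil, 181 mm long, loose on the table.
Mind the look-alikes: they are no part of the job. Leave any orange look-alike of the oilstone alone.

How it is judged:
On the way, in this order (a step that is already met when the one before it is completed fails the run):
1. the oilstone lies fully home in the recess, let go (x of oilstone in the frame of holder_recess between -0.007 and 0.007 m and y of oilstone in the frame of holder_recess between -0.005 and 0.005 m and z of oilstone in the frame of holder_recess below 0.003 m and angle between the x axis of oilstone and the x axis of stone_holder, either way round below 0.06 rad and angle between oilstone's own z axis and vertical below 0.06 rad and contact force between the fingers and oilstone below 0.2 N), for 0.2 s.
2. the chisel is drawn clear of the rack, in the grip (height (world z) of chisel_edge above 0.09 m and contact force between chisel and tool_rack below 0.1 N and contact force between the fingers and chisel above 1 N), for 0.1 s.
At the end, for the whole second after the job is handed in: Stone home in recess (7 mm, 3 deg), not touched. Chisel still, in the fingers, touching nothing else: edge over the stone, 4 to 45 mm above its face and inside its outline; slope 17 to 43 deg, handle up, bevel below; blade level across (11 deg), in line with the stone (17 deg) (all of step 1 and contact force between the fingers and chisel above 1 N and x of chisel_edge in the frame of oilstone between -0.095 and 0.095 m and y of chisel_edge in the frame of oilstone between -0.024 and 0.024 m and z of chisel_edge in the frame of oilstone between 0.029 and 0.07 m and angle between chisel's own y axis and vertical between 0.82 and 1.27 rad and angle between chisel's own z axis and vertical above 2.29 rad and angle between chisel's own x axis and vertical between 1.37 and 1.77 rad and angle between the x axis of chisel and the y axis of oilstone, either way round below 0.3 rad and contact force between chisel and oilstone below 0.05 N and contact force between chisel and stone_holder below 0.05 N and contact force between chisel and tool_rack below 0.05 N and linear speed of chisel below 0.03 m/s and angular speed of chisel below 0.2 rad/s); the arm keeps its last pose, push and grip.
It fails at once if the chisel touches the stone or the holder (contact force between chisel and oilstone above 1 N or contact force between chisel and stone_holder above 1 N).
It fails at once if a bystander is disturbed (distance of any of screwdriver, smoothing_plane, masking_tape, carpenter_pencil from where it was at the start of the episode above 0.03 m).
It also fails if it takes over 58 s, if anything falls off the work surface, if the arm or the gripper's body presses on something with over 40 N, if the wrist force passes 120 N, or if a joint passes its speed limit or range.

## Robot

A 7-joint arm with a two-finger parallel gripper is mounted at the origin on the work surface; the furniture and walls round the work are solid. World frame = base frame: x ahead of the robot, y to its left, z up, the work surface at z = 0. Lengths are in m, angles in rad, forces in N, time in s.
With the tool pointing down it reaches from about 0.4 to 0.9 m from the base axis. Payload 5.5 kg.
Tool frame: the origin (TCP) lies at the very end of the fingers, on their centre line; the grasp point (between the pads) lies 19 mm behind it; z points along the fingers, y is the line along which they close (so a half turn about z gives the same grasp; the last joint's range is limited). The gripper opens to 85 mm and grips with 20 to 120 N. Pads are 22 mm wide; open, the fingers measure 114 mm over their backs; the gripper's body (76 mm by 85 mm) begins 54 mm behind the grasp point. The pads swing forward as they close: fully open they stand 13 mm farther back than shut.
Start: joints at [1.598, 0.501, -0.427, 1.55, 0.221, 1.138, -0.21], TCP at [0.152, -0.632, 0.231] pointing down, gripper open.
Joint ranges: [-2.88, 2.88], [-0.31, 2.03], [-1.54, 1.56], [0.2, 2.42], [-1.41, 4.55], [0.19, 2.02], [-2.57, 2.57]. Speed limits (rad/s): [2.57, 2.57, 3.14, 3.14, 3.14, 3.14, 3.14].

## Interface

Orientations are given as a 3x3 rotation matrix whose columns are the frame's x, y, z axes.
In Python, from cell import monitor, vision, ctrl gives the robot as it stands.
- The arm moves only by the shell command python3 -m crank 'ROWS'. ROWS is JSON, a list of rows, each an object of numbers: "jaw": the finger opening in mm, from 0 to 85.4; "x", "y", "z": the shift along the tool's x, y, z in mm; "roll": the turn about the tool's z in rad. A call has 1 to 20 rows; each row is the pose to reach, as a shift and turn from the pose commanded when the call began, along the tool's axes at that moment; what a row does not reach only later rows make up. A row lasts 1/8 s, in which the tool goes at most 62.5 mm and 10.7 degrees, less where a joint would pass 70% of its speed; a pose out of reach is approached as far as the arm can. A call with a gripper value outside its range is refused whole. The fingers move at their own pace and stop on an object; the grip force is fixed at half the most. Time passes only in rows, so rows that repeat a pose let the fingers close. It gives the time, the measured TCP pose, the force, the opening and the grip force at its end, in the units of the state.
- monitor.state(): the state, without advancing time (a new reading comes with each control period).
- vision.camera(name): name is "side" or "top"; returns a dict with "image" (420x560x3 uint8, blue, green, red), "range_z" (420x560 float32, m along the optical axis (not along the pixel's ray), 0 where there is no reading), "fx", "fy", "cx", "cy" (pixels), "camera_from_world" (4x4, takes a point from world to camera coordinates). Camera axes: x right, y down, z forward; pixel columns grow to the right and rows downward; lengths in m; the calibration is good to about 2 mm. A picture is of the moment at which its call begins.
- ctrl.job_done(): hands the job in; it is judged then, once.
The state is a dict: "time": time; "joints": joint angles; "dq": joint speeds; "joint_efforts": joint torques, N m; "ee_pos": TCP position; "ee_rot": TCP orientation; "wrist_force": force on the tool from outside, world axes, zero at the start; "torque": the same for the moment, N m; "grip_width": finger opening in m; "grasp_force": force on a finger pad.
Only numpy, scipy, OpenCV 4.12 (cv2) and the standard library are available. Lean on these libraries where they do the work, as an engineer would, in place of code of your own. Each camera call takes 0.05 s, during which the arm holds its last target. There are 200 camera calls.

## Working session

There is one attempt and no reset: what is moved stays moved. The work goes in short steps, Python scripts to look and compute and a shell command to move; the robot and the scene stay as the last step left them, time stands still between calls to the robot, and variables do not carry over. Pictures are saved under pics/ and viewed, at most 10 in all, crops included, and the job is handed in when it is done.

```bash
ls; mkdir -p pics
cat > h.py <<'E'
import numpy as np, cv2
from cell import monitor, vision, ctrl
def snap(tag):
    d={}
    for n in ("side","top"):
        c=vision.camera(n); d[n]=c; cv2.imwrite(f"pics/{tag}_{n}.png",c["image"])
        np.savez(f"pics/{tag}_{n}.npz",**c)
    return d
def load(tag,n): return dict(np.load(f"pics/{tag}_{n}.npz"))
def ray(c,u,v):
    T=c["camera_from_world"];R=T[:3,:3];o=-R.T@T[:3,3]
    d=R.T@np.array([(u-c["cx"])/c["fx"],(v-c["cy"])/c["fy"],1]);return o,d
def depth_pt(c,u,v):
    o,d=ray(c,u,v);return o+d*c["range_z"][int(round(v)),int(round(u))]
def cloud(c):
    z=c["range_z"];v,u=np.mgrid[:z.shape[0],:z.shape[1]]
    P=np.stack([(u-c["cx"])/c["fx"]*z,(v-c["cy"])/c["fy"]*z,z],-1)
    T=c["camera_from_world"];W=(P-T[:3,3])@T[:3,:3];W[z==0]=np.nan;return W
def tri(c1,p1,c2,p2):
    o1,d1=ray(c1,*p1);o2,d2=ray(c2,*p2)
    s=np.linalg.lstsq(np.stack([d1,-d2],1),o2-o1,rcond=None)[0]
    a,b=o1+d1*s[0],o2+d2*s[1];return (a+b)/2,np.linalg.norm(a-b)
E
python3 - <<'E'
from h import *
np.set_printoptions(precision=3,suppress=True)
d=snap("a")
for n,c in d.items():
    T=c["camera_from_world"];print(n,-T[:3,:3].T@T[:3,3],T[:3,:3].tolist(),c["fx"],(c["range_z"]>0).mean())
print(monitor.state())
E
```

```text
pics
side [0.212 1.466 1.038] [[-0.9725469655827228, -0.23194454585589042, 0.0188182725972249], [-0.13564328175279197, 0.4993266906881518, -0.8557299551153693], [0.18908543003407596, -0.8347901434576978, -0.5170803772477786]] 482.259193659556 0.7860586734693877
top [0.329 0.044 1.677] [[0.003815385205571722, -0.9998676623625768, -0.01581456914775603], [-0.9931088161842858, -0.001936199192033312, -0.11717990591281095], [0.11713377844490273, 0.016152674524202562, -0.9929847778556002]] 415.09603108982463 0.9958588435374149
{'time': 0.1, 'joints': array([ 1.598,  0.502, -0.427,  1.551,  0.221,  1.138, -0.21 ]), 'dq': array([-0.   , -0.002, -0.001, -0.002,  0.   , -0.001, -0.   ]), 'joint_efforts': array([ -0.013, -57.081,  -5.838, -28.175,   0.011,   0.006,  -0.   ]), 'ee_pos': array([ 0.152, -0.631,  0.23 ]), 'ee_rot': array([[ 0.972,  0.234, -0.   ],
       [ 0.234, -0.972,  0.002],
       [ 0.   , -0.002, -1.   ]]), 'wrist_force': array([-0.734,  0.053, -0.333]), 'torque': array([0.027, 0.003, 0.027]), 'grasp_force': 0.0, 'grip_width': 0.08553380797291875}
```

View pics/a_top.png

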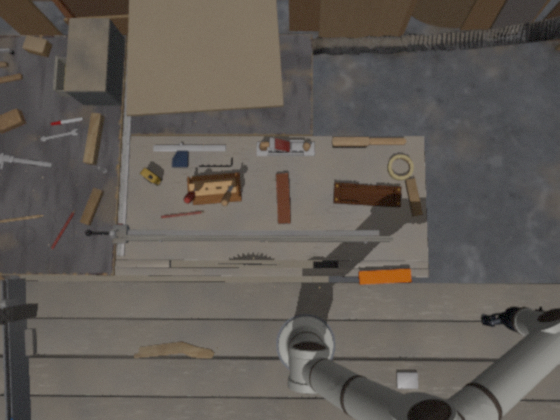

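View pics/a_side.png

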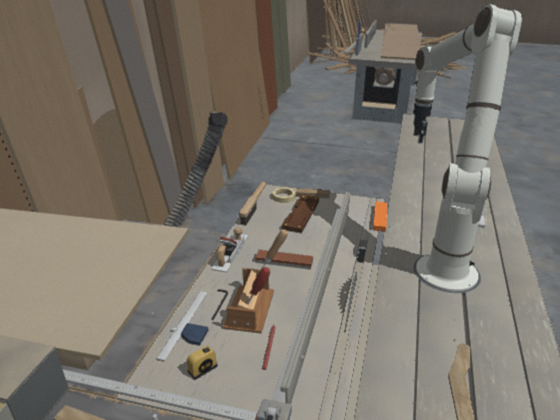

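The top view shows the oilstone at about (284,198), the dark holder at (367,195) and the rack at (215,188). The chisel handle is near (227,195), the red screwdriver near (190,197), the fence at row 237 and the orange decoy at (385,276). In the side view the stone is at (285,258), the holder at (301,211), the chisel handle at (278,243) and the rack at (250,300).

Run:
```python
from h import *
i=cv2.imread("pics/a_top.png"); cv2.imwrite("pics/c1.png",cv2.resize(i[130:250,170:420],None,fx=3.2,fy=3.2,interpolation=cv2.INTER_CUBIC))
i=cv2.imread("pics/a_side.png"); cv2.imwrite("pics/c2.png",cv2.resize(i[180:335,215:345],None,fx=3.8,fy=3.8,interpolation=cv2.INTER_CUBIC))
```

```text
(no output)
```

View pics/c1.png

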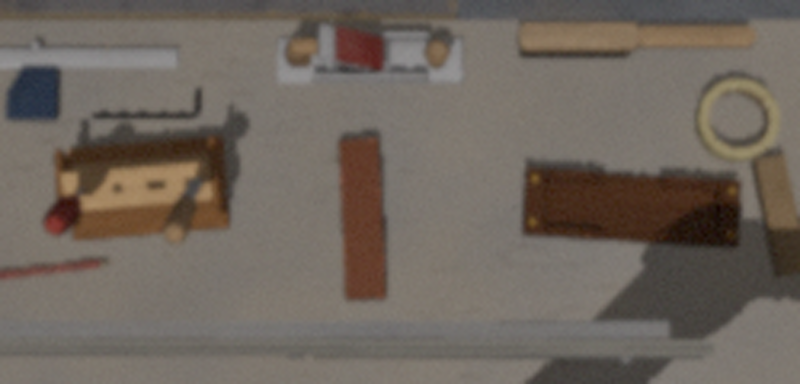

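View pics/c2.png

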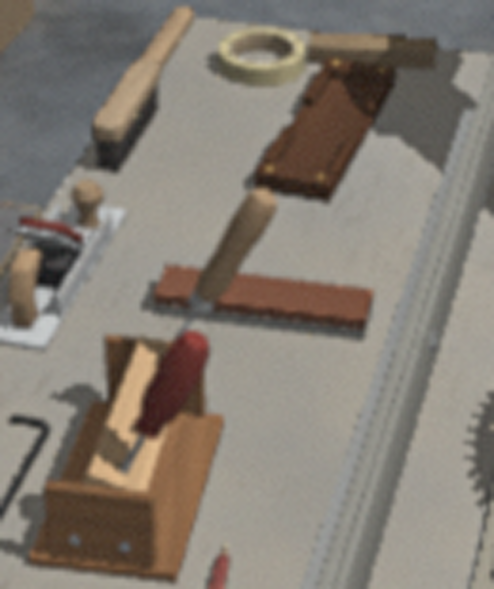

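Crop 1 (3.2x, origin 170,130): the stone's corners are at (341,139), (379,136), (386,297) and (347,299). The holder's are at (527,170), (740,183), (737,244) and (525,233). The chisel handle end is at (175,232) and its ferrule at (200,185). In crop 2 (3.8x, origin 215,180) the handle end is at (262,195), the ferrule at (200,303) and the stone at (265,295).

Run:
```python
from h import *
np.set_printoptions(precision=4,suppress=True)
top,side=load("a","top"),load("a","side")
f1=lambda U,V:((U+.5)/3.2-.5+170,(V+.5)/3.2-.5+130)
f2=lambda U,V:((U+.5)/3.8-.5+215,(V+.5)/3.8-.5+180)
def plane(c,p,z):
    o,d=ray(c,*p);return o+d*(z-o[2])/d[2]
print("stone corners",*[plane(top,f1(*p),.025)[:2] for p in [(341,139),(379,136),(386,297),(347,299)]])
print("holder corners",*[plane(top,f1(*p),.024)[:2] for p in [(527,170),(740,183),(737,244),(525,233)]])
# heights by two-view: stone and holder corners, handle end, ferrule
for n,a,b in [("stone near-left",(347,299),(368,327)),("handle end",(175,232),(262,195)),("ferrule",(198,190),(200,303)),("holder L",(535,222),(320,184))]:
    print(n,*tri(top,f1(*a),side,f2(*b)))
for nm,c in (("top",top),("side",side)):
    W=cloud(c);im=c["image"].astype(int);x,y,z=W[...,0],W[...,1],W[...,2]
    b,g,r=im[...,0],im[...,1],im[...,2]
    tb=(x>.5)&(x<.75)&(y>-.1)&(y<0)
    print(nm,"table z",np.nanmedian(z[tb]),np.nanstd(z[tb]))
    for n,box,zr in (("stone",(.47,.76,-.02,.22),(.012,.04)),("holder",(.5,.75,-.4,-.1),(.006,.035))):
        m=(x>box[0])&(x<box[1])&(y>box[2])&(y<box[3])&(z>zr[0])&(z<zr[1])&(r-b>12)
        k,l,s,_=cv2.connectedComponentsWithStats(m.astype(np.uint8))
        m=l==1+np.argmax(s[1:,4]); P=W[m]
        R=cv2.minAreaRect((P[:,:2]*1000).astype(np.float32)); print(nm,n,m.sum(),R,np.percentile(P[:,2],[10,50,90]))
```

```text
stone corners [0.6732 0.1181] [0.6771 0.07  ] [0.4725 0.0605] [0.4699 0.1092]
holder corners [ 0.6337 -0.1168] [ 0.6174 -0.3838] [ 0.5401 -0.3779] [ 0.5536 -0.1136]
stone near-left [0.4697 0.1095 0.0139] 0.0022713709094458446
handle end [0.5232 0.2865 0.2597] 0.0024279512999359626
ferrule [0.5837 0.2798 0.1403] 0.008819431089135273
holder L [ 0.5702 -0.1275  0.0108] 0.0015032296373364308
top table z 0.0005900186088211697 0.004022179379065101
top stone 633 ((575.5357055664062, 92.4462890625), (208.8802490234375, 51.11641311645508), 2.9733829498291016) [0.0201 0.025  0.0301]
top holder 1385 ((587.594482421875, -248.3808135986328), (278.5430603027344, 91.2806396484375), 87.67753601074219) [0.0092 0.0163 0.0269]
side table z -0.0006154375229001334 0.002708905869073487
side stone 417 ((543.4058227539062, 92.37187957763672), (144.33041381835938, 62.31110382080078), 1.9971550703048706) [0.0172 0.024  0.0276]
side holder 749 ((589.91357421875, -250.29837036132812), (295.7385559082031, 98.76823425292969), 89.80255126953125) [0.0093 0.0148 0.0245]
```

```bash
cat >> h.py <<'E'
def ortho(c,z,x0,x1,y0,y1,s=1000.):  # rows: x decreasing, cols: y decreasing ; s px per m
    X,Y=np.meshgrid(np.arange(x1,x0,-1/s),np.arange(y1,y0,-1/s),indexing="ij")
    P=np.stack([X,Y,np.full_like(X,z),np.ones_like(X)],-1)@c["camera_from_world"].T
    u=c["fx"]*P[...,0]/P[...,2]+c["cx"];v=c["fy"]*P[...,1]/P[...,2]+c["cy"]
    return cv2.remap(c["image"],u.astype(np.float32),v.astype(np.float32),cv2.INTER_CUBIC)
def rect(mask,x1,y1,s=1000.):
    k,l,st,cen=cv2.connectedComponentsWithStats(mask.astype(np.uint8))
    i=1+np.argmax(st[1:,4]);C=max(cv2.findContours((l==i).astype(np.uint8),0,1)[0],key=cv2.contourArea)
    (a,b),wh,ang=cv2.minAreaRect(C);m=cv2.moments(C)
    th=.5*np.arctan2(2*m["mu11"],m["mu20"]-m["mu02"])
    return dict(cx=x1-m["m01"]/m["m00"]/s,cy=y1-m["m10"]/m["m00"]/s,rcx=x1-b/s,rcy=y1-a/s,wh=wh,ang=ang,dirxy=(-np.sin(th),-np.cos(th)))
E
python3 - <<'E'
from h import *
np.set_printoptions(precision=4,suppress=True)
for n in ("top","side"):
    c=load("a",n)
    o=ortho(c,.025,.44,.72,-.0,.18).astype(int); print(n,"stone",rect((o[...,2]-o[...,0]>28),.72,.18))
    o2=ortho(c,.024,.48,.72,-.42,-.08)
    q=o2.astype(int); m=(q.sum(-1)<240)&(q[...,2]*1.0>q[...,0]*1.35+6); print(n,"holder",rect(cv2.morphologyEx(m.astype(np.uint8),cv2.MORPH_CLOSE,np.ones((7,7))),.72,-.08))
    if n=="top": a=o2; A=m
cv2.imwrite("pics/o.png",np.vstack([cv2.resize(a,None,fx=2,fy=2)[:, :],cv2.cvtColor((A*255).astype(np.uint8),cv2.COLOR_GRAY2BGR)[20:140].repeat(1,0)[:, :].copy().repeat(2,1)]))
# chisel axis from depth
for n in ("top","side"):
    W=cloud(load("a",n));x,y,z=W[...,0],W[...,1],W[...,2]
    m=(x>.47)&(x<.64)&(y>.23)&(y<.33)&(z>.15)&(z<.3)
    P=W[m];print(n,len(P),P.mean(0),np.linalg.svd(P-P.mean(0))[2][0],P[np.argsort(P[:,2])[-15:]].mean(0))
    m=(x>.5)&(x<.72)&(y>.23)&(y<.45)&(z>.07)&(z<.095);P=W[m];print("rack block top?",len(P),cv2.minAreaRect((P[:,:2]*1000).astype(np.float32)))
E
```

```text
top stone {'cx': 0.5720727595241581, 'cy': 0.09143375807580269, 'rcx': 0.5725660858154297, 'rcy': 0.0916782989501953, 'wh': (205.54324340820312, 53.9326286315918), 'ang': 87.1375961303711, 'dirxy': (np.float64(-0.998744112780216), np.float64(-0.05010186809749899))}
top holder {'cx': 0.5871121484555094, 'cy': -0.2469600737667128, 'rcx': 0.5870364837646485, 'rcy': -0.24741525268554687, 'wh': (268.49249267578125, 85.49368286132812), 'ang': 3.3134255409240723, 'dirxy': (np.float64(-0.059214632197105446), np.float64(-0.9982452741354509))}
side stone {'cx': 0.5474881457688042, 'cy': 0.09088988948797369, 'rcx': 0.5476796569824218, 'rcy': 0.0620005874633789, 'wh': (150.53782653808594, 128.3590545654297), 'ang': 87.31622314453125, 'dirxy': (np.float64(0.9862620753308275), np.float64(-0.16518813142634986))}
side holder {'cx': 0.5867074047788029, 'cy': -0.23533694278279088, 'rcx': 0.5868343200683593, 'rcy': -0.23749244689941407, 'wh': (316.5534362792969, 91.73538970947266), 'ang': 1.8224327564239502, 'dirxy': (np.float64(-0.04069389874275599), np.float64(-0.9991716602291691))}
top 108 [0.5416 0.2861 0.2333] [-0.5037 -0.0007  0.8639] [0.5244 0.2902 0.2641]
rack block top? 493 ((613.3566284179688, 356.36273193359375), (86.1489028930664, 183.17852783203125), 5.598679542541504)
side 295 [0.5445 0.3    0.2145] [ 0.4418  0.0489 -0.8958] [0.5264 0.2942 0.2626]
rack block top? 360 ((614.178466796875, 357.89013671875), (55.800418853759766, 190.78311157226562), 16.259017944335938)
```

View pics/o.png

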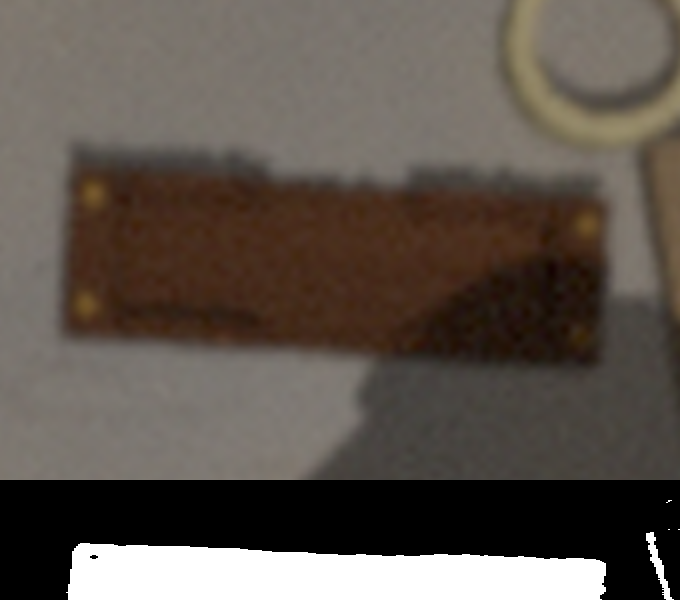

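Checks out: the stone is at (0.5725, 0.0915) with yaw 0.05, measuring 205x53 mm with its top at 25 mm. The holder is at (0.587, -0.248) with its length along (0.061, 0.998), measuring 268x85 mm. Next I'll go above the stone.

```bash
cat >> h.py <<'E'
def go(x,y,z,yaw=None):
    s=monitor.state();R=s["ee_rot"];d=R.T@(np.array([x,y,z])-s["ee_pos"])*1000
    r=0 if yaw is None else np.arctan2(R[1,0],R[0,0])-yaw
    print("shift mm",d.round(1),"roll",round((r+np.pi)%(2*np.pi)-np.pi,3),"t",s["time"],"J",np.round(s["joints"],2))
E
python3 -c "
from h import *
go(.5725,.0915,.15,.05)"
python3 -m crank '[{"x":578,"y":-604,"z":0,"roll":0.186},{"x":578,"y":-604,"z":0,"roll":0.186},{"x":578,"y":-604,"z":0,"roll":0.186},{"x":578,"y":-604,"z":0,"roll":0.186},{"x":578,"y":-604,"z":0,"roll":0.186},{"x":578,"y":-604,"z":0,"roll":0.186},{"x":578,"y":-604,"z":0,"roll":0.186},{"x":578,"y":-604,"z":0,"roll":0.186},{"x":578,"y":-604,"z":0,"roll":0.186},{"x":578,"y":-604,"z":0,"roll":0.186},{"x":578,"y":-604,"z":0,"roll":0.186},{"x":578,"y":-604,"z":0,"roll":0.186},{"x":578,"y":-604,"z":0,"roll":0.186},{"x":578,"y":-604,"z":0,"roll":0.186},{"x":578,"y":-604,"z":0,"roll":0.186},{"x":578,"y":-604,"z":0,"roll":0.186},{"x":578,"y":-604,"z":40,"roll":0.186},{"x":578,"y":-604,"z":80,"roll":0.186}]'
python3 -c "
from h import *
go(.5725,.0915,.005,.05)"
```

```text
shift mm [ 578.1 -604.4   81.4] roll 0.186 t 0.1 J [ 1.6   0.5  -0.43  1.55  0.22  1.14 -0.21]
shift mm [ 578.1 -604.2  226.4] roll 0.186 t 0.1 J [ 1.6   0.5  -0.43  1.55  0.22  1.14 -0.21]validation failed for argument at $[0]...
```

```bash
python3 -m crank '[{"jaw":85,"x":578,"y":-604,"z":0,"roll":0.186},{"jaw":85,"x":578,"y":-604,"z":0,"roll":0.186},{"jaw":85,"x":578,"y":-604,"z":0,"roll":0.186},{"jaw":85,"x":578,"y":-604,"z":0,"roll":0.186},{"jaw":85,"x":578,"y":-604,"z":0,"roll":0.186},{"jaw":85,"x":578,"y":-604,"z":0,"roll":0.186},{"jaw":85,"x":578,"y":-604,"z":0,"roll":0.186},{"jaw":85,"x":578,"y":-604,"z":0,"roll":0.186},{"jaw":85,"x":578,"y":-604,"z":0,"roll":0.186},{"jaw":85,"x":578,"y":-604,"z":0,"roll":0.186},{"jaw":85,"x":578,"y":-604,"z":0,"roll":0.186},{"jaw":85,"x":578,"y":-604,"z":0,"roll":0.186},{"jaw":85,"x":578,"y":-604,"z":0,"roll":0.186},{"jaw":85,"x":578,"y":-604,"z":0,"roll":0.186},{"jaw":85,"x":578,"y":-604,"z":0,"roll":0.186},{"jaw":85,"x":578,"y":-604,"z":0,"roll":0.186},{"jaw":85,"x":578,"y":-604,"z":40,"roll":0.186},{"jaw":85,"x":578,"y":-604,"z":80,"roll":0.186}]'
python3 -c "
from h import *
go(.5725,.0915,.005,.05)"
```

```text
time: 2.35
ee_pos: [0.573, 0.0875, 0.1509]
ee_rot: [[0.999, 0.046, 0.002], [0.046, -0.999, -0.002], [0.001, 0.002, -1.0]]
wrist_force: [-0.2, -0.7, -0.6]
grip_width: 0.0849
grasp_force: 0.0
shift mm [ -0.5  -4.2 145.9] roll -0.004 t 2.35 J [ 0.36  0.54 -0.74  1.8   0.44  0.97 -2.08]
```

```bash
python3 -m crank '[{"jaw":85,"x":0,"y":-4,"z":50,"roll":-0.004},{"jaw":85,"x":0,"y":-4,"z":100,"roll":-0.004},{"jaw":85,"x":0,"y":-4,"z":130,"roll":-0.004},{"jaw":85,"x":0,"y":-4,"z":140,"roll":-0.004},{"jaw":85,"x":0,"y":-4,"z":146,"roll":-0.004},{"jaw":85,"x":0,"y":-4,"z":146,"roll":-0.004}]'
python3 -c "
from h import *
go(.5725,.0915,.005,.05)"
```

```text
time: 3.1
ee_pos: [0.5734, 0.0939, 0.0063]
ee_rot: [[0.999, 0.053, 0.002], [0.053, -0.999, -0.0], [0.002, 0.0, -1.0]]
wrist_force: [-0.4, 0.6, 0.8]
grip_width: 0.0849
grasp_force: 0.0
shift mm [-1.   2.4  1.3] roll 0.003 t 3.1 J [ 0.25  0.74 -0.6   1.85  0.61  0.74 -2.22]
```

```bash
python3 -m crank '[{"jaw":85,"x":0,"y":3,"z":1,"roll":0},{"jaw":85,"x":0,"y":3,"z":1,"roll":0},{"jaw":45,"x":0,"y":3,"z":1,"roll":0},{"jaw":40,"x":0,"y":3,"z":1,"roll":0},{"jaw":40,"x":0,"y":3,"z":1,"roll":0},{"jaw":40,"x":0,"y":3,"z":1,"roll":0},{"jaw":40,"x":0,"y":3,"z":1,"roll":0},{"jaw":40,"x":0,"y":3,"z":1,"roll":0}]'
```

```text
time: 4.1
ee_pos: [0.573, 0.0916, 0.0048]
ee_rot: [[0.999, 0.054, 0.001], [0.054, -0.999, 0.0], [0.001, 0.0, -1.0]]
wrist_force: [-1.3, -0.8, 4.9]
grip_width: 0.0494
grasp_force: 64.4
```

```bash
python3 -m crank '[{"jaw":40,"x":0,"y":0,"z":-40,"roll":0},{"jaw":40,"x":0,"y":0,"z":-90,"roll":0},{"jaw":40,"x":0,"y":20,"z":-125,"roll":-0.1},{"jaw":40,"x":-1,"y":60,"z":-125,"roll":-0.25},{"jaw":40,"x":-2,"y":100,"z":-125,"roll":-0.42},{"jaw":40,"x":-2,"y":140,"z":-125,"roll":-0.6},{"jaw":40,"x":-3,"y":180,"z":-125,"roll":-0.78},{"jaw":40,"x":-3,"y":220,"z":-125,"roll":-0.95},{"jaw":40,"x":-4,"y":260,"z":-125,"roll":-1.12},{"jaw":40,"x":-4,"y":300,"z":-125,"roll":-1.28},{"jaw":40,"x":-4,"y":325,"z":-125,"roll":-1.4},{"jaw":40,"x":-4,"y":340,"z":-125,"roll":-1.456},{"jaw":40,"x":-4,"y":340,"z":-100,"roll":-1.456},{"jaw":40,"x":-4,"y":340,"z":-70,"roll":-1.456},{"jaw":40,"x":-4,"y":340,"z":-60,"roll":-1.456},{"jaw":40,"x":-4,"y":340,"z":-60,"roll":-1.456},{"jaw":40,"x":-4,"y":340,"z":-60,"roll":-1.456}]'
python3 - <<'E'
from h import *
d=snap("b")
c=d["top"]
go(.587,-.248,.017,1.51)
z=.07+.025-.005
o=ortho(c,.075,.48,.72,-.42,-.08,2000)
cv2.imwrite("pics/b_o.png",o)
E
```

```text
time: 6.22
ee_pos: [0.5879, -0.2478, 0.0651]
ee_rot: [[0.06, 0.998, 0.001], [0.998, -0.06, -0.0], [-0.0, 0.001, -1.0]]
wrist_force: [0.0, 0.1, -4.9]
grip_width: 0.0496
grasp_force: 65.1
shift mm [ 0.3 -1.1 48.5] roll -0.0 t 6.325 J [ 0.99  0.86 -0.94  1.69  0.8   1.02 -0.29]
```

View pics/b_o.png

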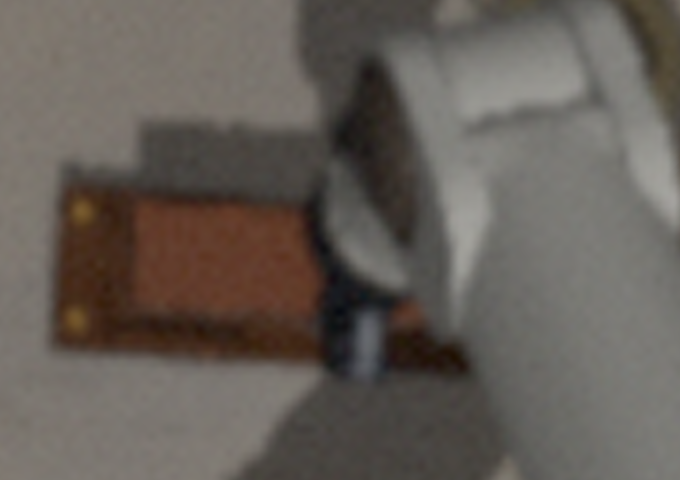

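The stone hangs centred over the holder: its left end at (135,253) works out to y=-0.146, where -0.1465 was expected. I'll lower it, watching the force.

```bash
python3 -m crank '[{"jaw":40,"x":0,"y":-1,"z":15,"roll":0},{"jaw":40,"x":0,"y":-1,"z":25,"roll":0},{"jaw":40,"x":0,"y":-1,"z":30,"roll":0},{"jaw":40,"x":0,"y":-1,"z":35,"roll":0},{"jaw":40,"x":0,"y":-1,"z":39,"roll":0},{"jaw":40,"x":0,"y":-1,"z":42,"roll":0},{"jaw":40,"x":0,"y":-1,"z":44,"roll":0},{"jaw":40,"x":0,"y":-1,"z":46,"roll":0},{"jaw":40,"x":0,"y":-1,"z":46,"roll":0}]'
```

```text
time: 7.45
ee_pos: [0.587, -0.2484, 0.0186]
ee_rot: [[0.06, 0.998, 0.002], [0.998, -0.06, -0.0], [-0.0, 0.002, -1.0]]
wrist_force: [5.6, -0.6, -4.8]
grip_width: 0.0498
grasp_force: 65.3
```

```bash
python3 -m crank '[{"jaw":40,"x":0,"y":1,"z":0,"roll":0},{"jaw":40,"x":0,"y":1,"z":1.5,"roll":0},{"jaw":40,"x":0,"y":1,"z":2,"roll":0},{"jaw":40,"x":0,"y":1,"z":2,"roll":0},{"jaw":56,"x":0,"y":1,"z":2,"roll":0},{"jaw":60,"x":0,"y":1,"z":2,"roll":0},{"jaw":65,"x":0,"y":1,"z":2,"roll":0},{"jaw":70,"x":0,"y":1,"z":2,"roll":0},{"jaw":70,"x":0,"y":1,"z":0,"roll":0},{"jaw":70,"x":0,"y":1,"z":-30,"roll":0},{"jaw":70,"x":0,"y":1,"z":-80,"roll":0},{"jaw":70,"x":0,"y":1,"z":-140,"roll":0},{"jaw":70,"x":0,"y":1,"z":-200,"roll":0},{"jaw":70,"x":0,"y":1,"z":-260,"roll":0},{"jaw":70,"x":0,"y":1,"z":-300,"roll":0},{"jaw":70,"x":0,"y":1,"z":-300,"roll":0}]'
```

```text
time: 9.45
ee_pos: [0.589, -0.248, 0.3227]
ee_rot: [[0.061, 0.998, 0.006], [0.998, -0.061, -0.003], [-0.002, 0.006, -1.0]]
wrist_force: [-0.1, -0.1, -1.3]
grip_width: 0.0702
grasp_force: 0.0
```

```bash
python3 -m crank '[{"jaw":70,"x":36,"y":-8,"z":-10,"roll":-0.17},{"jaw":70,"x":72,"y":-16,"z":-20,"roll":-0.34},{"jaw":70,"x":109,"y":-24,"z":-20,"roll":-0.51},{"jaw":70,"x":145,"y":-33,"z":-20,"roll":-0.68},{"jaw":70,"x":182,"y":-41,"z":-20,"roll":-0.85},{"jaw":70,"x":218,"y":-50,"z":-20,"roll":-1.02},{"jaw":70,"x":254,"y":-58,"z":-20,"roll":-1.19},{"jaw":70,"x":290,"y":-66,"z":-20,"roll":-1.36},{"jaw":70,"x":327,"y":-74,"z":-20,"roll":-1.53},{"jaw":70,"x":364,"y":-82,"z":-20,"roll":-1.7},{"jaw":70,"x":364,"y":-82,"z":-20,"roll":-1.7},{"jaw":70,"x":364,"y":-82,"z":-20,"roll":-1.7}]'
python3 - <<'E'
from h import *
go(.53,.12,.33,3.2)
d=snap("e");c=d["top"]
o=ortho(c,.037,.5,.68,-.42,-.08,2000)
q=o.astype(int);m=(q[...,2]-q[...,0]>30)&(q.sum(-1)>190)
print(rect(m,.68,-.08,2000))
W=cloud(c);x,y,z=W[...,0],W[...,1],W[...,2]
for yy in np.arange(-.36,-.13,.02):
    k=(abs(y-yy)<.01)&(abs(x-.587-.061*(y+.248))<.02);print(round(float(yy),2),np.nanmedian(z[k]).round(4),end='; ')
A=ortho(load("a","top"),.1,.44,.74,.2,.48,2000)
cv2.imwrite("pics/e_o.png",np.hstack([cv2.resize(o,None,fx=.6,fy=.6)[:200], np.zeros((200,1,3),np.uint8)]))
i=load("a","top")["image"][165:215,175:255];cv2.imwrite("pics/rk.png",cv2.resize(i,None,fx=9,fy=9,interpolation=cv2.INTER_CUBIC))
cv2.imwrite("pics/e_o.png",o)
E
```

```text
time: 10.95
ee_pos: [0.5272, 0.1193, 0.3375]
ee_rot: [[-0.998, -0.067, -0.001], [-0.067, 0.998, -0.001], [0.001, -0.001, -1.0]]
wrist_force: [0.6, -0.6, 0.9]
grip_width: 0.0699
grasp_force: 0.0
shift mm [-2.8  0.5  7.5] roll 0.009 t 10.95 J [ 0.76  0.6  -1.49  1.67  0.61  1.44  0.83]
{'cx': 0.590294208581555, 'cy': -0.1698785787899354, 'rcx': 0.587511474609375, 'rcy': -0.17157621765136719, 'wh': (100.03292846679688, 102.49510192871094), 'ang': 13.240518569946289, 'dirxy': (np.float64(0.7209319728136879), np.float64(-0.6930058373310891))}
-0.36 0.023; -0.34 0.0373; -0.32 0.0365; -0.3 0.0379; -0.28 0.037; -0.26 0.0375; -0.24 0.0384; -0.22 0.0396; -0.2 0.0376; -0.18 0.0379; -0.16 0.0374; -0.14 0.0271;
```

View pics/e_o.png

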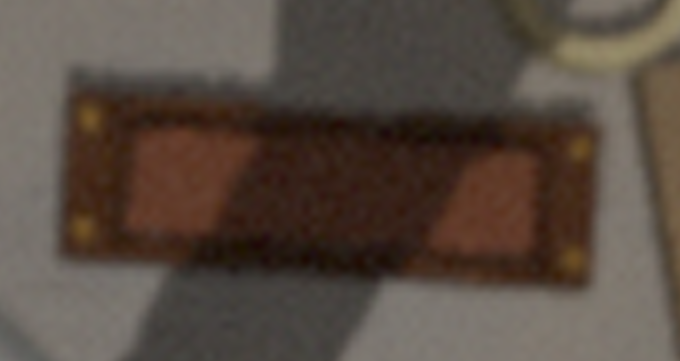

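View pics/rk.png

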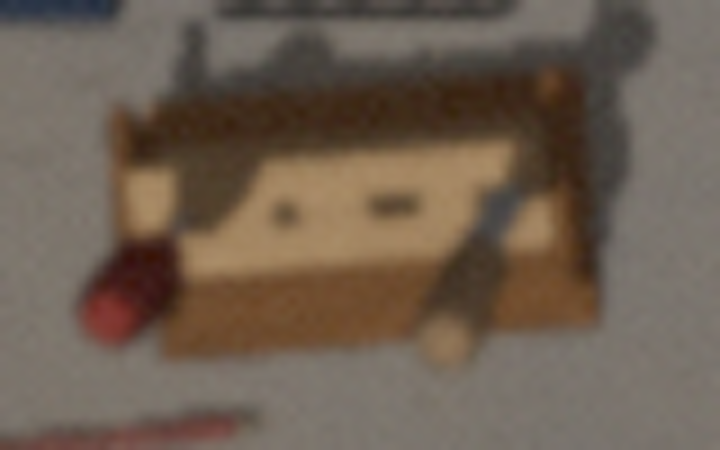

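The stone is home: its face reads a flat 37 mm, with ends at columns 130 and 538, centred between the screws. In the rack crop (9x, origin 175,165) the chisel's end disc is at (447,338), its shank enters the pocket at about (510,190), the screwdriver end is at (105,318), and the rack edges slope about -0.075.

Run:
```python
from h import *
np.set_printoptions(precision=4,suppress=True)
top,side=load("a","top"),load("a","side")
f=lambda U,V:((U+.5)/9-.5+175,(V+.5)/9-.5+165)
def plane(c,p,z):
    o,d=ray(c,*p);return o+d*(z-o[2])/d[2]
E=plane(top,f(447,338),.268);M=plane(top,f(510,190),.100);S=plane(top,f(105,318),.21)
print("end",E,"shank z.1",M,"dir",(E-M)/np.linalg.norm(E-M),"screwdriver",S,"tri",tri(top,f(447,338),side,((262.5)/3.8-.5+215,(198.5)/3.8-.5+180)))
for phi in (.075,):
    a=np.array([-.342*np.cos(phi),-.342*np.sin(phi),.94])
    g=E-.041*a; print("grasp",g,"edge",E-.2525*a,"at z.1",E-a*(.168/.94),"pocket foot(mouth .088)",E-a*.192)
# depth check: slices of handle
for n,c in (("top",top),("side",side)):
    W=cloud(c);x,y,z=W[...,0],W[...,1],W[...,2]
    for z0 in (.17,.19,.21,.23,.25):
        m=(x>.47)&(x<.64)&(y>.24)&(y<.33)&(abs(z-z0)<.01);print(n,z0,m.sum(),np.median(W[m],0),W[m].min(0)[:2],W[m].max(0)[:2])
go(g[0],g[1],.3,3.217)
```

```text
end [0.521  0.2852 0.268 ] shank z.1 [0.608  0.2883 0.1   ] dir [-0.4601 -0.016   0.8877] screwdriver [0.5367 0.4319 0.21  ] tri (array([0.5233, 0.2872, 0.2574]), np.float64(0.0017551324027417884))
grasp [0.535  0.2863 0.2295] edge [0.6071 0.2917 0.0307] at z.1 [0.5819 0.2898 0.1   ] pocket foot(mouth .088) [0.5865 0.2901 0.0875]
top 0.17 6 [0.578  0.2858 0.1672] [0.5675 0.2807] [0.5808 0.2941]
top 0.19 17 [0.5645 0.2852 0.1901] [0.5541 0.2781] [0.5739 0.2995]
top 0.21 10 [0.5575 0.2857 0.2108] [0.546  0.2769] [0.5631 0.2944]
top 0.23 12 [0.5472 0.28   0.2296] [0.5359 0.2759] [0.5527 0.2959]
top 0.25 38 [0.5325 0.2848 0.254 ] [0.5121 0.275 ] [0.5457 0.2994]
side 0.17 40 [0.5647 0.3028 0.1712] [0.5488 0.2921] [0.5774 0.3096]
side 0.19 50 [0.557  0.3011 0.1899] [0.5399 0.2914] [0.5746 0.3119]
side 0.21 46 [0.5466 0.3011 0.2095] [0.5306 0.293 ] [0.5619 0.3078]
side 0.23 56 [0.5376 0.3015 0.2301] [0.5178 0.2907] [0.5518 0.3115]
side 0.25 71 [0.5252 0.2997 0.2514] [0.5127 0.2792] [0.5457 0.3083]
shift mm [-18.3 167.   37.6] roll -0.01 t 11.05 J [ 0.76  0.6  -1.49  1.67  0.61  1.44  0.84]
```

```bash
python3 -m crank '[{"jaw":70,"x":-7,"y":56,"z":20,"roll":-0.01},{"jaw":70,"x":-14,"y":112,"z":25,"roll":-0.01},{"jaw":70,"x":-22,"y":150,"z":25,"roll":-0.01},{"jaw":70,"x":-22,"y":168,"z":25,"roll":-0.01},{"jaw":70,"x":-22,"y":168,"z":25,"roll":-0.01},{"jaw":70,"x":-22,"y":168,"z":25,"roll":-0.01}]'
python3 - <<'E'
from h import *
go(.539,.288,.200,3.217)
E
```

```text
time: 11.8
ee_pos: [0.5386, 0.2872, 0.3129]
ee_rot: [[-0.997, -0.076, -0.0], [-0.076, 0.997, -0.001], [0.0, -0.001, -1.0]]
wrist_force: [0.1, 0.1, 0.6]
grip_width: 0.0698
grasp_force: 0.0
shift mm [ -0.5   0.8 112.9] roll 0.0 t 11.8 J [ 0.31  0.68 -1.32  1.54  0.66  1.44  0.6 ]
```

Descending and closing lightly around the handle.

```bash
python3 -m crank '[{"jaw":70,"x":0,"y":1,"z":35,"roll":0},{"jaw":70,"x":0,"y":1,"z":70,"roll":0},{"jaw":70,"x":0,"y":1,"z":100,"roll":0},{"jaw":70,"x":0,"y":1,"z":113,"roll":0},{"jaw":70,"x":0,"y":1,"z":113,"roll":0},{"jaw":45,"x":0,"y":1,"z":113,"roll":0},{"jaw":30,"x":0,"y":1,"z":113,"roll":0},{"jaw":15,"x":0,"y":1,"z":113,"roll":0},{"jaw":15,"x":0,"y":1,"z":113,"roll":0},{"jaw":15,"x":0,"y":1,"z":113,"roll":0},{"jaw":15,"x":0,"y":1,"z":113,"roll":0}]'
python3 - <<'E'
from h import *
snap("g")
go(.539,.288,.200,3.217)
E
```

```text
time: 13.18
ee_pos: [0.5381, 0.2902, 0.2014]
ee_rot: [[-0.997, -0.078, 0.001], [-0.078, 0.997, -0.0], [-0.001, -0.0, -1.0]]
wrist_force: [-2.5, -1.2, 5.7]
grip_width: 0.0263
grasp_force: 58.8
shift mm [-0.8 -2.2  1.4] roll 0.003 t 13.275 J [ 0.27  0.77 -1.23  1.67  0.76  1.27  0.53]
```

```bash
python3 -m crank '[{"jaw":15,"x":2,"y":0,"z":-6,"roll":0},{"jaw":15,"x":6,"y":0,"z":-16,"roll":0},{"jaw":15,"x":10,"y":0,"z":-28,"roll":0},{"jaw":15,"x":15,"y":0,"z":-41,"roll":0},{"jaw":15,"x":20,"y":0,"z":-55,"roll":0},{"jaw":15,"x":25,"y":0,"z":-69,"roll":0},{"jaw":15,"x":31,"y":0,"z":-84,"roll":0},{"jaw":15,"x":33,"y":0,"z":-100,"roll":0},{"jaw":15,"x":33,"y":0,"z":-115,"roll":0},{"jaw":15,"x":33,"y":0,"z":-120,"roll":0},{"jaw":15,"x":33,"y":0,"z":-120,"roll":0},{"jaw":15,"x":33,"y":0,"z":-120,"roll":0}]'
cat >> h.py <<'E'
def chisel(c,yaw_edge,tcp,rad=.26):
    """points of held chisel below the fingers: cloud near the vertical plane through the tcp along yaw_edge"""
    W=cloud(c);e=np.array([np.cos(yaw_edge),np.sin(yaw_edge)]);n=np.array([-e[1],e[0]])
    q=W[...,:2]-np.array(tcp)[:2];a=q@e;b=q@n
    return W,a,b
E
python3 - <<'E'
from h import *
np.set_printoptions(precision=4,suppress=True)
d=snap("k");s=monitor.state();t=s["ee_pos"]
for n in d:
    W,a,b=chisel(d[n],.078,t);z=W[...,2]
    m=(a>.012)&(a<.2)&(abs(b)<.03)&(z>.10)&(z<t[2]+.02)
    P=np.stack([a[m],b[m],z[m]],1);print(n,len(P))
    if len(P)>5:
        v=np.linalg.svd(P-P.mean(0))[2][0];print(P.mean(0),v,"tilt deg",np.degrees(np.arccos(abs(v[2]))),"lowest",P[np.argsort(P[:,2])[:4]])
go(.57,.10,.32,1.60)
E
```

```text
time: 14.78
ee_pos: [0.5048, 0.2872, 0.3197]
ee_rot: [[-0.997, -0.078, -0.001], [-0.078, 0.997, -0.001], [0.001, -0.0, -1.0]]
wrist_force: [-0.3, -0.7, -2.4]
grip_width: 0.0259
grasp_force: 59.5
side 198
[0.0381 0.0096 0.2697] [ 0.4132 -0.0318 -0.9101] tilt deg 24.48381967506164 lowest [[ 0.0952 -0.0059  0.1515]
 [ 0.0914  0.0106  0.1523]
 [ 0.0909  0.0123  0.1573]
 [ 0.0888  0.0075  0.158 ]]
top 0
shift mm [ -50.5 -191.7   -0.3] roll 1.62 t 14.875 J [ 0.35  0.63 -1.37  1.6   0.62  1.42  0.57]
```

```bash
python3 -m crank '[{"jaw":15,"x":-4,"y":-25,"z":0,"roll":0.15},{"jaw":15,"x":-9,"y":-50,"z":0,"roll":0.32},{"jaw":15,"x":-14,"y":-75,"z":0,"roll":0.49},{"jaw":15,"x":-18,"y":-100,"z":0,"roll":0.66},{"jaw":15,"x":-23,"y":-125,"z":0,"roll":0.83},{"jaw":15,"x":-28,"y":-150,"z":0,"roll":1.0},{"jaw":15,"x":-33,"y":-175,"z":0,"roll":1.17},{"jaw":15,"x":-38,"y":-200,"z":0,"roll":1.34},{"jaw":15,"x":-42,"y":-220,"z":0,"roll":1.5},{"jaw":15,"x":-46,"y":-235,"z":0,"roll":1.64},{"jaw":15,"x":-47,"y":-241,"z":0,"roll":1.71},{"jaw":15,"x":-47,"y":-241,"z":40,"roll":1.71},{"jaw":15,"x":-47,"y":-241,"z":80,"roll":1.71},{"jaw":15,"x":-47,"y":-241,"z":110,"roll":1.71},{"jaw":15,"x":-47,"y":-241,"z":110,"roll":1.71}]'
python3 - <<'E'
from h import *
np.set_printoptions(precision=4,suppress=True)
d=snap("l");s=monitor.state();t=s["ee_pos"]
for n in d:
    W,a,b=chisel(d[n],-1.631,t);z=W[...,2]
    m=(a>.012)&(a<.2)&(abs(b)<.03)&(z>.012)&(z<t[2]+.02)
    P=np.stack([a[m],b[m],z[m]],1);print(n,len(P))
    if len(P)>5:
        v=np.linalg.svd(P-P.mean(0))[2][0];print(P.mean(0),v,"tilt deg",np.degrees(np.arccos(abs(v[2]))),"lowest",P[np.argsort(P[:,2])[:4]])
go(.57,.05,.173,1.51)
E
```

```text
time: 16.75
ee_pos: [0.5685, 0.0505, 0.2078]
ee_rot: [[0.06, 0.998, -0.006], [0.998, -0.06, 0.0], [-0.0, -0.006, -1.0]]
wrist_force: [0.5, -0.2, -1.6]
grip_width: 0.0266
grasp_force: 59.7
side 181
[ 0.0973 -0.0007  0.0838] [ 0.7596  0.0798 -0.6455] tilt deg 49.794958259398406 lowest [[ 0.1634  0.0014  0.0126]
 [ 0.1792 -0.0063  0.014 ]
 [ 0.1583  0.0082  0.0143]
 [ 0.1643  0.0101  0.015 ]]
top 87
[0.1806 0.0122 0.0242] [ 0.9269 -0.3287  0.1813] tilt deg 79.55573218158749 lowest [[0.1624 0.0205 0.0125]
 [0.1621 0.0244 0.0136]
 [0.1943 0.0263 0.0139]
 [0.1899 0.0298 0.0157]]
shift mm [-1.4 -0.8 38. ] roll 0.0 t 16.85 J [ 0.58  0.52 -0.95  1.76  0.47  1.11 -0.59]
```

```bash
python3 -m crank '[{"jaw":15,"x":0,"y":0,"z":25,"roll":0},{"jaw":15,"x":0,"y":0,"z":38,"roll":0},{"jaw":15,"x":8,"y":0,"z":43,"roll":0},{"jaw":15,"x":18,"y":0,"z":48,"roll":0},{"jaw":15,"x":28,"y":0,"z":54,"roll":0},{"jaw":15,"x":36,"y":0,"z":60,"roll":0}]'
python3 - <<'E'
from h import *
np.set_printoptions(precision=4,suppress=True)
d=snap("m");s=monitor.state();t=s["ee_pos"];print(t)
for n in d:
    W,a,b=chisel(d[n],-1.631,t);z=W[...,2]
    m=(a>.012)&(a<.15)&(abs(b)<.02)&(z>.012)&(z<t[2]+.02)
    P=np.stack([a[m],b[m],z[m]],1);print(n,len(P))
    if len(P)>5:
        v=np.linalg.svd(P-P.mean(0))[2][0];print(P.mean(0),v,"tilt deg",np.degrees(np.arccos(abs(v[2]))),"lowest",P[np.argsort(P[:,2])[:4]])
E
```

```text
time: 17.6
ee_pos: [0.5734, 0.0887, 0.1509]
ee_rot: [[0.06, 0.998, 0.002], [0.998, -0.06, 0.001], [0.001, 0.002, -1.0]]
wrist_force: [0.1, 0.6, 4.8]
grip_width: 0.026
grasp_force: 61.0
[0.573  0.0893 0.1505]
side 81
[ 0.0643 -0.0024  0.0767] [ 0.6291  0.0277 -0.7768] tilt deg 39.028050074741266 lowest [[ 0.1102  0.0061  0.0124]
 [ 0.1124 -0.0012  0.0125]
 [ 0.1118 -0.0093  0.0147]
 [ 0.1147 -0.0084  0.0172]]
top 0
```

The pivot works: the tilt is now 39° at about 5 N. Continuing the arc.

```bash
python3 -m crank '[{"jaw":15,"x":9,"y":0,"z":7,"roll":0},{"jaw":15,"x":17,"y":0,"z":14,"roll":0},{"jaw":15,"x":25,"y":0,"z":22,"roll":0},{"jaw":15,"x":33,"y":0,"z":31,"roll":0},{"jaw":15,"x":40,"y":0,"z":39,"roll":0},{"jaw":15,"x":47,"y":0,"z":48,"roll":0},{"jaw":15,"x":53,"y":0,"z":57,"roll":0},{"jaw":15,"x":58,"y":0,"z":64,"roll":0},{"jaw":15,"x":58,"y":0,"z":64,"roll":0},{"jaw":15,"x":58,"y":0,"z":40,"roll":0},{"jaw":15,"x":58,"y":0,"z":0,"roll":0},{"jaw":15,"x":58,"y":0,"z":-30,"roll":0},{"jaw":15,"x":58,"y":0,"z":-30,"roll":0}]'
python3 - <<'E'
from h import *
np.set_printoptions(precision=4,suppress=True)
d=snap("n");s=monitor.state();t=s["ee_pos"];print(t)
for n in d:
    W,a,b=chisel(d[n],-1.631,t);z=W[...,2]
    m=(a>.016)&(a<.25)&(abs(b)<.02)&(z>.06)&(z<t[2]+.02)
    P=np.stack([a[m],b[m],z[m]],1);print(n,len(P))
    if len(P)>5:
        v=np.linalg.svd(P-P.mean(0))[2][0];print(P.mean(0),v,"tilt deg",np.degrees(np.arccos(abs(v[2]))),"tip",P[np.argsort(P[:,0])[-5:]])
E
```

```text
time: 19.32
ee_pos: [0.578, 0.1446, 0.1839]
ee_rot: [[0.062, 0.998, 0.005], [0.998, -0.062, 0.0], [0.001, 0.005, -1.0]]
wrist_force: [0.7, 1.2, -1.4]
grip_width: 0.0259
grasp_force: 61.5
[0.5761 0.1436 0.1805]
side 12
[ 0.1128 -0.0071  0.139 ] [ 0.8404  0.0069 -0.542 ] tilt deg 57.18274512264935 tip [[ 0.134  -0.0057  0.1261]
 [ 0.1405 -0.0076  0.1228]
 [ 0.1551 -0.007   0.1142]
 [ 0.156  -0.0068  0.1094]
 [ 0.1684 -0.007   0.1022]]
top 52
[0.163  0.0008 0.1079] [ 0.8471 -0.1159 -0.5186] tilt deg 58.76452493308682 tip [[ 0.1823  0.0075  0.0966]
 [ 0.1826  0.004   0.094 ]
 [ 0.1828 -0.0002  0.0959]
 [ 0.1829 -0.009   0.1031]
 [ 0.1832 -0.0033  0.0907]]
```

Chisel slope is now about 31° (tilt 58.5°), with the edge 184 mm ahead of and 90 mm below the TCP. Moving it over the stone.

```bash
python3 -m crank '[{"jaw":15,"x":-20,"y":4,"z":0,"roll":0},{"jaw":15,"x":-50,"y":9,"z":0,"roll":0},{"jaw":15,"x":-80,"y":14,"z":0,"roll":0},{"jaw":15,"x":-110,"y":20,"z":0,"roll":0},{"jaw":15,"x":-140,"y":25,"z":0,"roll":0},{"jaw":15,"x":-170,"y":30,"z":0,"roll":0},{"jaw":15,"x":-195,"y":35,"z":0,"roll":0},{"jaw":15,"x":-206,"y":37,"z":0,"roll":0},{"jaw":15,"x":-206,"y":37,"z":8,"roll":0},{"jaw":15,"x":-206,"y":37,"z":16,"roll":0},{"jaw":15,"x":-206,"y":37,"z":24,"roll":0},{"jaw":15,"x":-206,"y":37,"z":28,"roll":0},{"jaw":15,"x":-206,"y":37,"z":28,"roll":0},{"jaw":15,"x":-206,"y":37,"z":28,"roll":0},{"jaw":15,"x":-206,"y":37,"z":28,"roll":0}]'
python3 - <<'E'
from h import *
np.set_printoptions(precision=4,suppress=True)
d=snap("p");s=monitor.state();t=s["ee_pos"];print(t,s["dq"].round(3),s["wrist_force"])
for n in d:
    W,a,b=chisel(d[n],-1.631,t);z=W[...,2]
    m=(a>.016)&(a<.25)&(abs(b)<.02)&(z>.05)&(z<t[2]+.02)
    P=np.stack([a[m],b[m],z[m]],1);print(n,len(P))
    if len(P)>5:
        v=np.linalg.svd(P-P.mean(0))[2][0];print(P.mean(0),v,"tilt",np.degrees(np.arccos(abs(v[2]))),"tip",P[np.argsort(P[:,0])[-4:]],W[m][np.argsort(P[:,0])[-1]])
i=d["side"]["image"][150:290,230:370];j=d["top"]["image"][150:260,290:430]
cv2.imwrite("pics/fin.png",np.hstack([cv2.resize(i,(400,400),interpolation=cv2.INTER_CUBIC),cv2.resize(j,(400,400),interpolation=cv2.INTER_CUBIC)]))
E
```

```text
time: 21.3
ee_pos: [0.6009, -0.0632, 0.1527]
ee_rot: [[0.061, 0.998, 0.001], [0.998, -0.061, -0.0], [-0.0, 0.001, -1.0]]
wrist_force: [0.2, -1.1, -1.6]
grip_width: 0.0262
grasp_force: 61.5
[ 0.6008 -0.0633  0.1526] [ 0.     0.    -0.001  0.     0.     0.001 -0.   ] [ 0.1958 -0.599  -1.9225]
side 13
[ 0.1213 -0.0055  0.1003] [ 0.8724 -0.0089 -0.4888] tilt 60.74084298336167 tip [[ 0.1504 -0.0039  0.0815]
 [ 0.1625 -0.009   0.0761]
 [ 0.165   0.0046  0.0723]
 [ 0.1754 -0.0096  0.0694]] [ 0.5807 -0.2378  0.0694]
top 11
[0.1774 0.0004 0.0705] [-0.5301  0.5003  0.6846] tilt 46.793506195480774 tip [[ 0.1803  0.0069  0.069 ]
 [ 0.1804 -0.0053  0.0709]
 [ 0.181  -0.0088  0.0686]
 [ 0.1813 -0.0003  0.0646]] [ 0.5897 -0.2443  0.0646]
```

View pics/fin.png

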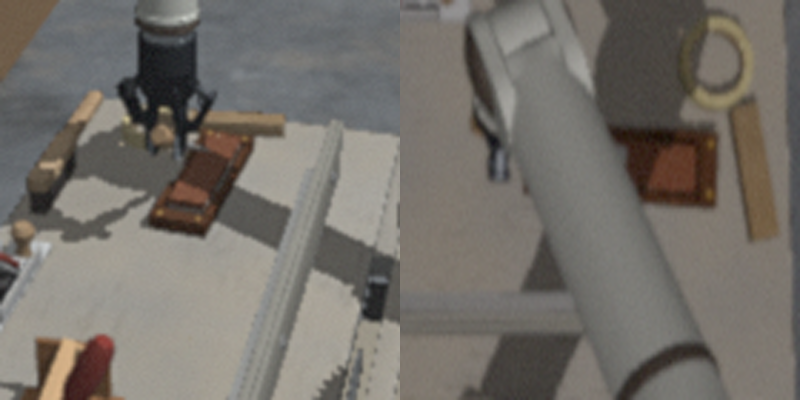

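The last view shows the stone in its holder, with the chisel blade reaching down over it. The edge measures (0.589, -0.244), z about 0.064, and the arm is still. I'll lower it 5 mm, let it settle and hand in.

```bash
python3 -m crank '[{"jaw":15,"x":0,"y":0,"z":3,"roll":0},{"jaw":15,"x":0,"y":0,"z":5,"roll":0},{"jaw":15,"x":0,"y":0,"z":5,"roll":0},{"jaw":15,"x":0,"y":0,"z":5,"roll":0},{"jaw":15,"x":0,"y":0,"z":5,"roll":0},{"jaw":15,"x":0,"y":0,"z":5,"roll":0}]' && python3 -c "
from cell import ctrl
print(ctrl.job_done())"
```

```text
time: 22.15
ee_pos: [0.6007, -0.0632, 0.1474]
ee_rot: [[0.061, 0.998, 0.0], [0.998, -0.061, -0.0], [-0.0, 0.0, -1.0]]
wrist_force: [-0.3, -0.2, -2.8]
grip_width: 0.0264
grasp_force: 61.5
the job is handed in; nothing more can be done
None
```

I handed the job in at 22 s: the stone lies home in its holder, and the chisel is held still at about 30°, its edge about 2 cm over the stone's face, bevel down; no verdict came back.

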